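# Put a stray bush back in its lidded bin and click the lid shut

### The arm

A 6-joint arm with a two-finger parallel gripper is mounted at the origin on the work surface. World frame = base frame: x ahead of the robot, y to its left, z up, the work surface at z = 0. Lengths are in mm, angles in degrees, forces in N, time in s.
With the tool pointing down it reaches from about 250 to 775 mm from the base axis. Payload 8.9 kg.
Tool frame: the origin (TCP) lies on the mounting face of the last link; the fingertips stand 173 mm ahead of it and the grasp point (between the pads) lies env.grasp_offset ahead of it (env.grasp_offset is the distance from the TCP to the grasp point, in mm); z points along the fingers, y is the direction in which the jaws open and shut (so a half turn about z gives the same grasp; the last joint's range is limited). The gripper opens to 85 mm and grips with 20 to 120 N. Pads are 22 mm wide; open, the fingers measure 114 mm over their backs; the gripper's body (76 mm by 85 mm) begins 54 mm behind the grasp point. The pads swing forward as they close: fully open they stand 13 mm farther back than shut.
Start: joints at [69.368, 16.656, -8.789, 64.555, 0, 82.019], TCP at [114.975, 512.255, 404.705] pointing down, gripper open.
Joint ranges: [-144.48, 144.48], [-52.06, 99.96], [-74.48, 78.29], [-112.23, 115.85], [-86.99, 84.42], [-180, 180]. Speed limits (degrees/s): [127.2, 127.2, 159.86, 180, 180, 180].

### API

Orientations are given as [roll, pitch, yaw] about the fixed x, y, z axes, in that order (R = Rz(yaw) Ry(pitch) Rx(roll)).
In Python, from station import env gives the robot as it stands.
- The arm moves only by the tool move_arm, never from a script. Its argument "moves" is one flat list of numbers, 5 for each row, row after row: the opening, from 0 (shut) to 1 (fully open), then the shift along the world's x, y, z in m, then the turn about the world's z in degrees. In form: [jaw, dx, dy, dz, twist, jaw, dx, dy, dz, twist, ...]. A call has 1 to 12 rows; each row is the pose to reach, as a shift and turn from the pose commanded when the call began; what a row does not reach only later rows make up. A row lasts 1/8 s, in which the tool goes at most 62.5 mm and 10.7 degrees, less where a joint would pass 70% of its speed; a pose out of reach is approached as far as the arm can. A call with a gripper value outside its range is refused whole. The fingers move at their own pace and stop on an object; the grip force is fixed at half the most. Time passes only in rows, so rows that repeat a pose let the fingers close. It gives the time, the measured TCP pose, the force and the opening at its end, in the units of the state.
- env.read_state(): the state, without advancing time (a new reading comes with each control period).
- env.snapshot(name): name is "scene" or "top"; returns a dict with "color" (480x640x3 uint8, red, green, blue), "camera_matrix" (3x3 intrinsics, pixels), "extrinsics" (4x4, takes a point from world to camera coordinates). Camera axes: x right, y down, z forward; pixel columns grow to the right and rows downward; lengths in mm; the calibration is good to about 2 mm. A picture is of the moment at which its call begins. There is no depth.
- env.finish_job(): hands the job in, once; it reports no verdict.
The state is a dict: "t": time; "joints": joint angles; "dq": joint speeds; "tau": joint torques, N m; "tcp_pos": TCP position; "tcp_rot": TCP orientation; "force": force on the tool from outside, world axes, zero at the start; "wrist_torque": the same for the moment, N m; "gripper_width": opening from 0.0 (shut) to 1.0 (fully open).
Only numpy, scipy, OpenCV 4.12 (cv2) and the standard library are available. Lean on these libraries where they do the work, as an engineer would, in place of code of your own. Each camera call takes 0.05 s, during which the arm holds its last target. There are 200 camera calls.

### The job

Put the loose flanged bush that was left on the bench back into its own bin: the one in the row whose lid carries a sample of that same part. Open that lid only, put the bush inside, then close the lid and press its free edge down until the catch clicks and it stays fully shut. Keep the other bins closed and do not disturb the other things on the bench.

Things in the scene. Friction and masses are not known exactly. Their poses are not given: they have to be found in the camera images.
- bush: loose steel flanged bush, standing on its flange at the start: flange 36 mm diameter by 6 mm at the bottom, above it a round body 24 mm diameter, 34 mm tall in all, about 120 g. Origin: centre of the flange's underside; z along its axis, up
- bin_a: grey lidded bin, one of three alike in a row; on its lid is fixed a bush like the loose one (the sample, 34 mm tall, 45 mm from the hinge). 100 (x) by 90 (y) by 55 mm high, 4 mm walls and floor. Origin: centre of its underside, 10 mm above the table; x points from the lid's free edge to the hinge (away from the robot), z up. Hinge axis along y at x = 50, z = 55.5 mm
- bin_b: bin of the same make, size, lid, tab and catch as bin_a, told apart only by the part fixed on its lid: a flat hexagonal nut, 34 mm across and 14 mm thick. Origin and axes as for bin_a. Bins stand side by side, 120 mm between centres
- bin_c: bin of the same make, size, lid, tab and catch as bin_a, told apart only by the part fixed on its lid: a right-angled bracket, 30 by 30 mm with a 30 mm upright leg. Origin and axes as for bin_a. Bins stand side by side, 120 mm between centres
- lid_a (a joint): bin_a's lid, hinge angle in rad: 0 = clicked shut, grows as it opens, stops at 1.9 (leaning back past upright). Plate 6 mm thick, 100 mm from hinge to free edge, 90 mm wide, underside on the hinge axis. A stiff hinge: the lid stays where it is left. Merely lowered, it rests on its catch at about 0.09 (free edge 9 mm up)
- lid_b (a joint): bin_b's lid (like lid_a), hinge angle in rad: 0 = clicked shut, grows as it opens
- lid_c (a joint): bin_c's lid (like lid_a), hinge angle in rad: 0 = clicked shut, grows as it opens
- tab_a (a point): centre of the top of the upright tab at the middle of lid_a's free edge: 14 mm wide (y), 8 thick (x), 22 tall on the plate, 93 mm from the hinge; this point is 28 mm above the lid's underside; axes turn with the lid. A sprung black tongue on the bin's front catches the lid's lip: about 10 N down at the tab snaps it past, about 10 N up pulls it open
- carton: bystander: open cardboard carton 150 by 200 by 110 mm, origin at the centre of its underside
- driver: bystander: screwdriver lying on the bench, handle towards its own -x
- roll: bystander: white paper roll standing on end, 90 mm diameter, 40 mm high, origin at the centre of its underside
Not all that is in view belongs to the job. Several things look just like the bush: the one meant starts farthest from the robot's base.

How it is judged:
By the outcome, as a careful person would: the job done as asked, in the order asked, and still so for the second after the job is handed in, with the robot touching nothing.
It also fails if it takes over 67 s, if anything falls off the work surface, if the arm or the gripper's body presses on something with over 40 N, if the wrist force passes 120 N, or if a joint passes its speed limit or range.

## Working session

There is one attempt and no reset: what is moved stays moved. The work goes in short steps, Python scripts to look and compute and a tool call to move; the robot and the scene stay as the last step left them, time stands still between calls to the robot, and variables do not carry over. Pictures are saved under pics/ and viewed, about 8 in all and at most 12, crops included, and the job is handed in when it is done.

Besides the shell and the picture viewer there is one more tool, called after "Call:" by a JSON object that holds its "name" and its "arguments". move_arm: Moves the arm, as the interface text tells. Its arguments: {"type":"object","properties":{"moves":{"type":"array","items":{"type":"number"}}},"required":["moves"]}

```bash
mkdir -p pics; cat > h.py <<'E'
import numpy as np, cv2
from station import env
def snap(n):
    s=env.snapshot(n); return s
def ray(s,u,v,z):
    K=np.array(s["camera_matrix"]);E=np.array(s["extrinsics"]);R=E[:3,:3];t=E[:3,3]
    c=-R.T@t; d=R.T@np.linalg.solve(K,[u,v,1.]); return c+d*(z-c[2])/d[2]
def proj(s,p):
    E=np.array(s["extrinsics"]);q=np.array(s["camera_matrix"])@(E[:3,:3]@np.array(p,float)+E[:3,3]); return q[:2]/q[2]
E
python3 - <<'E'
from h import *
for n in("scene","top"):
    s=snap(n); cv2.imwrite(f"pics/{n}0.png",s["color"][:,:,::-1]); E=s["extrinsics"]; print(n,-E[:3,:3].T@E[:3,3])
    for uv in((0,0),(639,0),(0,479),(639,479)): print(ray(s,*uv,0).round())
print(env.grasp_offset,env.read_state())
E
```

```text
scene [1134.93107479 -126.14443538 1194.22119912]
[-713. -664.    0.]
[ -60. 1349.    0.]
[ 810. -704.    0.]
[1202.  507.    0.]
top [ 391.40523118   75.455047   1542.20156561]
[1152.  906.    0.]
[1129. -782.    0.]
[-80. 876.   0.]
[-104. -715.    0.]
154.70000000000002 {'t': 0.1, 'joints': array([ 6.93687067e+01,  1.66849644e+01, -8.82492175e+00,  6.45558113e+01,
       -6.74311820e-04,  8.20193650e+01]), 'dq': array([-0.03328401, -0.15903986,  0.07022049,  0.11221603,  0.07760245,
        0.01510056]), 'tau': array([ 1.49036197e-03, -5.37974775e+01,  3.31919396e+01,  9.29777016e-03,
       -2.22042536e-04, -1.27360940e-05]), 'tcp_pos': array([114.90393264, 512.08059048, 404.20817661]), 'tcp_rot': array([-1.79934845e+02, -8.45354723e-03,  1.67349337e+02]), 'force': array([-0.52441756,  0.57383858, -0.80061421]), 'wrist_torque': array([ 0.0058408 , -0.01234012, -0.04112482]), 'gripper_width': 1.0041044599628082}
```

View pics/scene0.png

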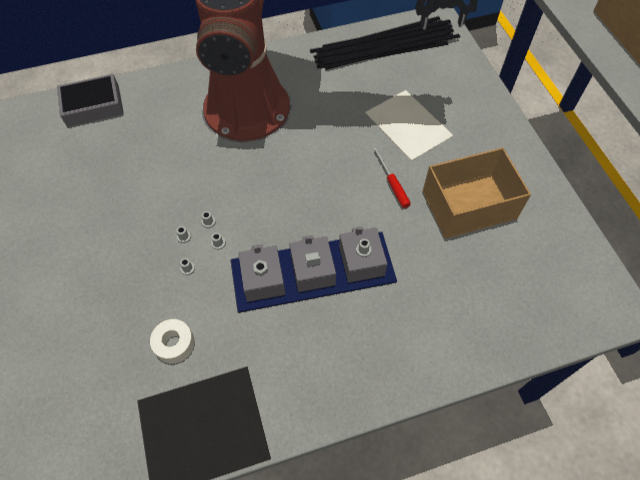

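View pics/top0.png

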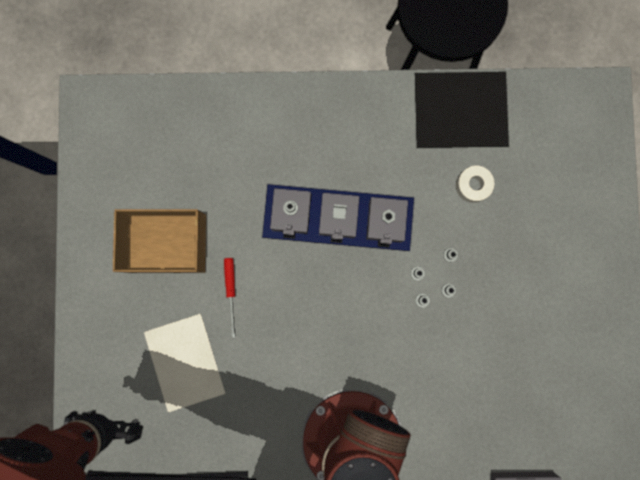

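Scene view: sample lids are at (260,267) nut, (313,258) bracket and (364,246) bush. The same bins in the top view are at (389,216), (339,212) and (291,208). Things that could be taken for the loose bush, as top pixels: (451,254), (418,273), (449,290), (423,300), plus the lid sample at (291,208). Next I measure their distances and check close crops.

```bash
python3 - <<'E'
from h import *
s=snap("top");c=snap("scene")
for uv in((451,254),(418,273),(449,290),(423,300)):
    p=ray(s,*uv,34); print(uv,p.round(1),np.hypot(*p[:2]).round(1), proj(c,p).round())
# bin lids corners in top; lid grey mask
im=s["color"][:,:,::-1]
hsv=cv2.cvtColor(im,cv2.COLOR_BGR2HSV)
blue=cv2.inRange(hsv,(110,100,30),(130,255,140)); blue[:150]=0;blue[300:]=0;blue[:,:240]=0;blue[:,430:]=0
cn=max(cv2.findContours(blue,0,2)[0],key=cv2.contourArea);r=cv2.minAreaRect(cn);print("tray",r)
b=cv2.boxPoints(r);print([ray(s,*q,10).round(1) for q in b])
m=np.zeros_like(blue);cv2.fillPoly(m,[cn],255)
g=cv2.bitwise_and(m,cv2.bitwise_not(blue))
for k in cv2.findContours(cv2.morphologyEx(g,cv2.MORPH_OPEN,np.ones((15,15))),0,2)[0]:
    r=cv2.minAreaRect(k); print("lid",r,ray(s,*r[0],71.5).round(1))
a=cv2.resize(im[180:320,255:475],None,fx=3.6,fy=3.6,interpolation=2)[:300*2]
d=cv2.resize(c["color"][200:290,160:400,::-1],None,fx=3.3,fy=3.3,interpolation=2)
cv2.imwrite("pics/cropT.png",a);cv2.imwrite("pics/cropS.png",d);
E
```

```text
(451, 254) [ 462.  -256.2   34. ] 528.3 [186. 262.]
(418, 273) [ 415.7 -172.3   34. ] 450.0 [217. 236.]
(449, 290) [ 372.3 -248.4   34. ] 447.6 [182. 230.]
(423, 300) [ 348.4 -183.    34. ] 393.6 [207. 215.]
tray ((337.9794921875, 217.22540283203125), (146.48683166503906, 52.420196533203125), 5.19442892074585)
[array([514.2, 217. ,  10. ]), array([648.3, 203.9,  10. ]), array([ 608.6, -169.3,   10. ]), array([ 475. , -153.8,   10. ])]
```

View pics/cropT.png

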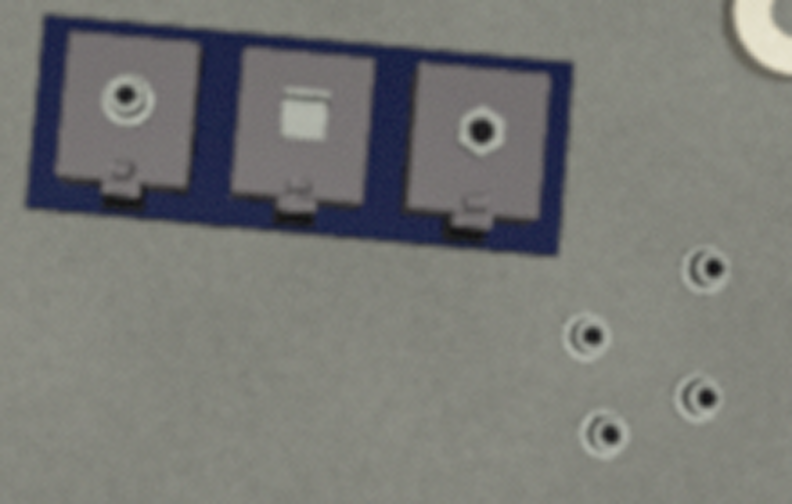

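View pics/cropS.png

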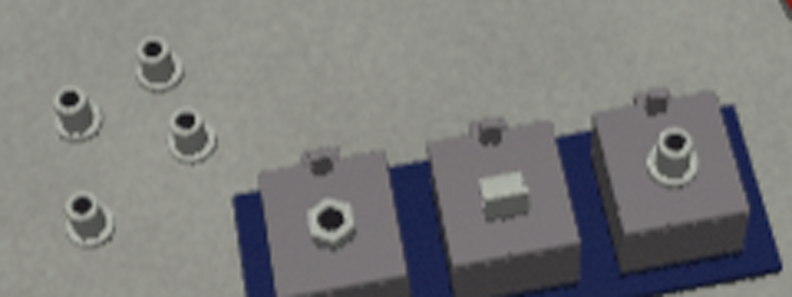

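```bash
python3 - <<'E'
from h import *
s=snap("top");c=snap("scene")
T=lambda u,v,z:ray(s,255+(u+.5)/3.6-.5,180+(v+.5)/3.6-.5,z)
S=lambda u,v,z:ray(c,160+(u+.5)/3.3-.5,200+(v+.5)/3.3-.5,z)
for n,q in dict(A=[(66,32),(203,42),(188,190),(55,178)],B=[(243,47),(376,58),(363,206),(231,193)],C=[(417,62),(551,72),(540,221),(405,209)]).items():
    P=np.array([T(*k,71.5) for k in q]); print(n,P.mean(0).round(1),[np.linalg.norm(P[i]-P[i-1]).round() for i in range(4)])
print("sampleA hole T,S",T(126,95,105.5).round(1),S(675,139,105.5).round(1),"flange",T(128,101,74).round(1))
print("tabA T,S",T(124,166,93.5).round(1),S(657,97,93.5).round(1))
print("tabC T,S",T(475,199,93.5).round(1),S(322,157,93.5).round(1))
print("bush hole T,S",T(713,268,34).round(1),S(81,206,34).round(1),"flange T,S",T(706,270,6).round(1),S(91,224,4).round(1))
# automatic: dark hole and bright flange
im=s["color"].max(2).astype(int); w=im[244:266,441:463]
print(w)
E
```

```text
A [573.3 143.3  71.5] [np.float64(100.0), np.float64(94.0), np.float64(102.0), np.float64(91.0)]
B [560.9  24.1  71.5] [np.float64(100.0), np.float64(91.0), np.float64(102.0), np.float64(90.0)]
C [548.9 -94.9  71.5] [np.float64(101.0), np.float64(92.0), np.float64(102.0), np.float64(92.0)]
sampleA hole T,S [579.3 143.  105.5] [577.5 144.9 105.5] flange [579.3 143.2  74. ]
tabA T,S [533.  145.4  93.5] [535.6 147.3  93.5]
tabC T,S [507.5 -89.3  93.5] [509.8 -88.5  93.5]
bush hole T,S [ 461.7 -260.4   34. ] [ 461.7 -260.5   34. ] flange T,S [ 461.7 -261.7    6. ] [ 461.2 -259.8    4. ]
[[131 131 135 132 135 133 130 132 133 132 131 131 132 133 136 131 132 132
  132 133 132 137]
 [131 131 131 133 131 131 132 134 132 131 130 130 131 129 136 137 134 132
  132 131 134 133]
 [130 129 130 132 132 131 133 133 132 129 130 130 131 131 134 134 135 132
  132 134 133 133]
 [132 131 133 132 132 133 132 131 133 134 135 137 135 132 134 137 135 133
  134 135 131 130]
 [132 132 134 131 131 131 137 144 146 144 149 149 146 138 131 132 135 134
  133 135 133 132]
 [129 133 129 125 125 139 150 143 135 136 143
[... 836 characters left out ...]
0 150 160 164 166 155 137 134
  130 127 129 131]
 [136 135 132 129 141 162 163 150 135 134 142 155 166 168 159 146 132 132
  133 131 130 129]
 [138 137 134 130 133 144 159 163 161 157 161 167 167 161 147 135 128 128
  131 130 132 131]
 [137 137 132 131 129 132 140 147 151 147 152 154 152 142 136 132 126 128
  130 133 130 132]
 [137 133 132 132 131 130 131 130 130 126 131 137 136 134 131 128 129 128
  129 132 132 131]
 [135 135 132 134 135 133 131 132 132 130 131 131 136 133 133 131 131 130
  130 131 133 130]
 [137 136 134 135 136 135 132 132 132 130 131 131 133 134 132 132 130 129
  132 134 133 131]
 [136 135 135 135 132 134 132 131 132 129 132 132 134 133 132 132 129 129
  131 128 128 127]]
```

Call:
{"name": "move_arm", "arguments": {"moves": [0.5, 0.416, -0.364, 0, 6.8, 0.5, 0.416, -0.364, 0, 6.8, 0.5, 0.416, -0.364, 0, 6.8, 0.5, 0.416, -0.364, 0, 6.8, 0.5, 0.416, -0.364, 0, 6.8, 0.5, 0.416, -0.364, 0, 6.8, 0.5, 0.416, -0.364, 0, 6.8, 0.5, 0.416, -0.364, 0, 6.8, 0.5, 0.416, -0.364, -0.05, 6.8, 0.5, 0.416, -0.364, -0.105, 6.8, 0.5, 0.416, -0.364, -0.105, 6.8, 0.5, 0.416, -0.364, -0.105, 6.8]}}

```text
t: 1.8
tcp_pos: [531.2, 148.8, 301.6]
tcp_rot: [180.0, 0.1, 174.2]
force: [0.4, 0.4, 0.8]
gripper_width: 0.501
```

```bash
python3 - <<'E'
from h import *
s=snap("scene"); r=env.read_state(); print(r["tcp_pos"],r["tcp_rot"],r["force"])
cv2.imwrite("pics/c1.png",cv2.resize(s["color"][120:300,280:480,::-1],None,fx=3,fy=3,interpolation=2))
print("tab expected",proj(s,(531.3,148,93.5)),"tip",proj(s,(*r["tcp_pos"][:2],r["tcp_pos"][2]-173)))
E
```

```text
[531.47418409 148.98142405 302.23006368] [1.79954414e+02 1.68991404e-01 1.74203098e+02] [ 0.39970526 -0.08043188 -0.19255855]
tab expected [358.38447805 227.45687288] tip [359.61679071 219.30537263]
```

View pics/c1.png

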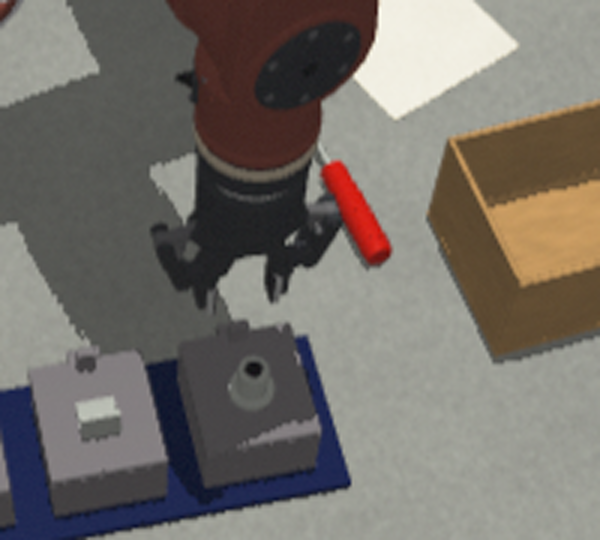

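The gripper is over bin_a's tab, which is at crop (232,328), px (357,229). The fingers straddle it and the lid carries the bush sample. Descending to grip it.

Call:
{"name": "move_arm", "arguments": {"moves": [0.5, 0, 0, -0.025, 0, 0.5, 0, 0, -0.05, 0, 0.5, 0, 0, -0.05, 0, 0.5, 0, 0, -0.05, 0, 0, 0, 0, -0.05, 0, 0, 0, 0, -0.05, 0, 0, 0, 0, -0.05, 0, 0, 0, 0, -0.05, 0, 0, 0, 0, -0.05, 0, 0, 0, 0, -0.05, 0]}}

```text
t: 3.1
tcp_pos: [531.5, 148.9, 250.9]
tcp_rot: [179.9, 0.1, 174.2]
force: [-0.6, 4.0, 6.8]
gripper_width: 0.137
```

```bash
python3 - <<'E'
import numpy as np
a=np.radians(5.85)
r0=np.array([93.,22.])
def p(t): return np.array([-(r0[0]*np.cos(t)-r0[1]*np.sin(t)), r0[0]*np.sin(t)+r0[1]*np.cos(t)])
for d in range(0,100,5):
    q=p(np.radians(d))-p(0); print(d,(q[0]*np.cos(a)/1000).round(4),(-q[0]*np.sin(a)/1000).round(4),(q[1]/1000).round(4))
E
```

```text
0 0.0 -0.0 0.0
5 0.0023 -0.0002 0.008
10 0.0052 -0.0005 0.0158
15 0.0088 -0.0009 0.0233
20 0.0131 -0.0013 0.0305
25 0.0179 -0.0018 0.0372
30 0.0233 -0.0024 0.0436
35 0.0293 -0.003 0.0494
40 0.0357 -0.0037 0.0546
45 0.0426 -0.0044 0.0593
50 0.0498 -0.0051 0.0634
55 0.0574 -0.0059 0.0668
60 0.0652 -0.0067 0.0695
65 0.0733 -0.0075 0.0716
70 0.0814 -0.0083 0.0729
75 0.0897 -0.0092 0.0735
80 0.098 -0.01 0.0734
85 0.1063 -0.0109 0.0726
90 0.1144 -0.0117 0.071
95 0.1224 -0.0125 0.0687
```

Call:
{"name": "move_arm", "arguments": {"moves": [0, 0.001, 0, 0.004, 0, 0, 0.002, 0, 0.008, 0, 0, 0.005, -0.0005, 0.016, 0, 0, 0.009, -0.001, 0.023, 0, 0, 0.013, -0.0013, 0.0305, 0, 0, 0.018, -0.0018, 0.037, 0, 0, 0.0233, -0.0024, 0.0436, 0, 0, 0.0293, -0.003, 0.0494, 0, 0, 0.0357, -0.0037, 0.0546, 0, 0, 0.0426, -0.0044, 0.0593, 0, 0, 0.0498, -0.0051, 0.0634, 0, 0, 0.0498, -0.0051, 0.0634, 0]}}

```text
t: 4.6
tcp_pos: [581.0, 143.7, 312.7]
tcp_rot: [179.9, -0.0, 174.2]
force: [1.6, 5.5, -8.2]
gripper_width: 0.133
```

```bash
python3 - <<'E'
from h import *
s=snap("scene"); r=env.read_state(); print(r["tcp_pos"],r["tcp_rot"],r["force"],r["gripper_width"])
cv2.imwrite("pics/c2.png",cv2.resize(s["color"][120:300,280:480,::-1],None,fx=3,fy=3,interpolation=2))
E
```

```text
[580.81367308 143.71226493 312.61143227] [ 1.79905968e+02 -6.27810289e-02  1.74185357e+02] [ 1.78602475  5.81200546 -7.70669083] 0.13346790129899275
```

View pics/c2.png

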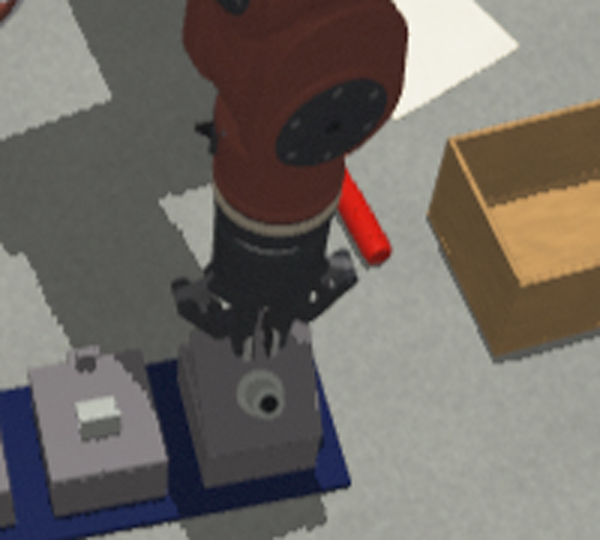

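Lid is lifting with the tab held (sample at crop (265,398), tilted back). Continuing to about 95°.

Call:
{"name": "move_arm", "arguments": {"moves": [0, 0.0076, -0.0008, 0.0034, 0, 0, 0.0154, -0.0016, 0.0061, 0, 0, 0.0235, -0.0024, 0.0082, 0, 0, 0.0316, -0.0032, 0.0095, 0, 0, 0.04, -0.004, 0.0101, 0, 0, 0.0482, -0.0049, 0.01, 0, 0, 0.0565, -0.0058, 0.0092, 0, 0, 0.0646, -0.0066, 0.0076, 0, 0, 0.0726, -0.0074, 0.0053, 0, 0, 0.0726, -0.0074, 0.0053, 0, 0.5, 0.0726, -0.0074, 0.0053, 0, 0.5, 0.0726, -0.0074, 0.0053, 0]}}

```text
t: 6.15
tcp_pos: [653.4, 135.4, 318.3]
tcp_rot: [-180.0, -0.0, 174.1]
force: [-0.1, -0.6, -0.2]
gripper_width: 0.495
```

Call:
{"name": "move_arm", "arguments": {"moves": [0.5, 0, 0, 0, 0, 0.5, 0, 0, 0.03, 0, 0.5, 0, 0, 0.07, 0, 0.5, -0.04, -0.06, 0.07, 0, 0.5, -0.08, -0.12, 0.07, 0, 0.5, -0.08, -0.12, 0.07, 0]}}

```text
t: 6.9
tcp_pos: [571.6, 13.5, 388.7]
tcp_rot: [-180.0, -0.0, 174.0]
force: [-0.2, 0.2, -0.1]
gripper_width: 0.502
```

```bash
python3 - <<'E'
from h import *
s=snap("scene"); r=env.read_state(); print(r["tcp_pos"],r["tcp_rot"],r["force"],r["gripper_width"])
cv2.imwrite("pics/c3.png",cv2.resize(s["color"][120:300,280:480,::-1],None,fx=3,fy=3,interpolation=2))
E
```

```text
[571.48798236  12.90079372 388.77901034] [-1.79932710e+02 -3.53845348e-02  1.73999678e+02] [ 1.11982436 -0.65964573  0.55993313] 0.49549781656643377
```

View pics/c3.png

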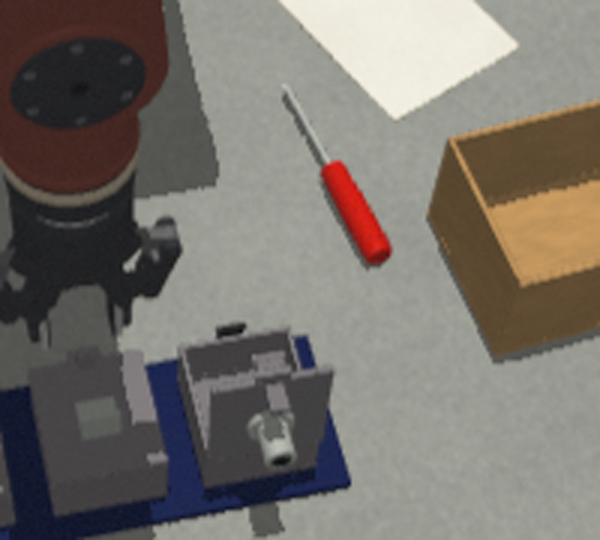

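Lid a stands open past upright, with its sample at crop (272,440) and the bin interior visible. Next, the bush.

Call:
{"name": "move_arm", "arguments": {"moves": [0.6, -0.1117, -0.2762, -0.02, 0, 0.6, -0.1117, -0.2762, -0.02, 0, 0.6, -0.1117, -0.2762, -0.02, 0, 0.6, -0.1117, -0.2762, -0.02, 0, 0.6, -0.1117, -0.2762, -0.06, 0, 0.6, -0.1117, -0.2762, -0.12, 0, 0.6, -0.1117, -0.2762, -0.14, 0, 0.6, -0.1117, -0.2762, -0.14, 0, 0.6, -0.1117, -0.2762, -0.14, 0]}}

```text
t: 8.07
tcp_pos: [462.6, -260.6, 249.4]
tcp_rot: [-179.9, 0.1, 174.2]
force: [0.8, 0.0, -0.4]
gripper_width: 0.601
```

```bash
python3 - <<'E'
from h import *
s=snap("scene"); r=env.read_state(); print(r["tcp_pos"],r["tcp_rot"],r["force"],r["gripper_width"])
cv2.imwrite("pics/c4.png",cv2.resize(s["color"][150:300,120:290,::-1],None,fx=3.5,fy=3.5,interpolation=2))
E
```

```text
[ 462.62336986 -260.62422026  249.72670324] [-1.79931146e+02  1.15041420e-01  1.74186677e+02] [ 0.07608117  0.37176887 -0.12068235] 0.595618270042592
```

View pics/c4.png

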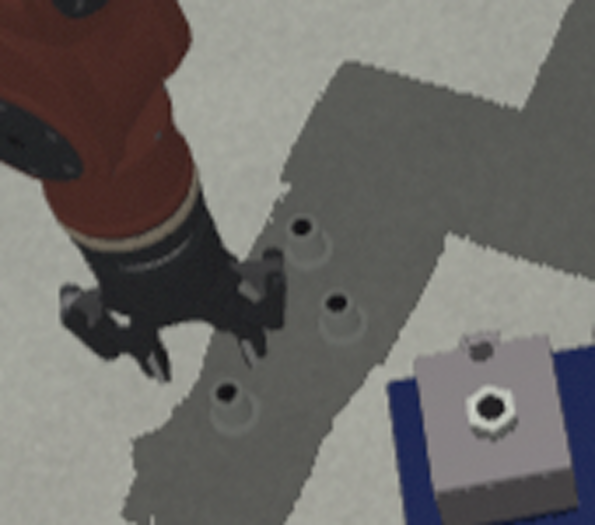

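The jaws are centred over the farthest bush, at crop (227,393), with the others clear. Descend, grip, and lift.

Call:
{"name": "move_arm", "arguments": {"moves": [0.6, 0, 0, -0.035, 0, 0.6, 0, 0, -0.067, 0, 0.6, 0, 0, -0.067, 0, 0.6, 0, 0, -0.067, 0, 0, 0, 0, -0.067, 0, 0, 0, 0, -0.067, 0, 0, 0, 0, -0.067, 0, 0, 0, 0, -0.067, 0, 0, 0, 0, -0.067, 0, 0, 0, 0, -0.02, 0, 0, 0, 0, 0.04, 0, 0, 0, 0, 0.1, 0]}}

```text
t: 9.62
tcp_pos: [461.4, -260.2, 350.8]
tcp_rot: [-180.0, 0.0, 174.1]
force: [0.4, 0.2, -1.4]
gripper_width: 0.249
```

Call:
{"name": "move_arm", "arguments": {"moves": [0, 0.104, 0.405, 0, 0, 0, 0.104, 0.405, 0, 0, 0, 0.104, 0.405, 0, 0, 0, 0.104, 0.405, 0, 0, 0, 0.104, 0.405, 0, 0, 0, 0.104, 0.405, 0, 0, 0, 0.104, 0.405, 0, 0, 0, 0.104, 0.405, 0, 0, 0, 0.104, 0.405, -0.04, 0, 0, 0.104, 0.405, -0.04, 0, 0, 0.104, 0.405, -0.04, 0]}}

```text
t: 11.0
tcp_pos: [565.9, 144.0, 309.6]
tcp_rot: [180.0, 0.0, 174.1]
force: [0.7, 0.2, -0.6]
gripper_width: 0.25
```

```bash
python3 - <<'E'
from h import *
s=snap("scene"); r=env.read_state(); print(r["tcp_pos"],r["tcp_rot"],r["force"],r["gripper_width"])
cv2.imwrite("pics/c5.png",cv2.resize(s["color"][120:300,280:480,::-1],None,fx=3,fy=3,interpolation=2))
E
```

```text
[566.13736542 144.07791056 309.96823309] [1.79981191e+02 9.75445820e-02 1.74106088e+02] [ 0.30039043 -1.3296701  -0.4636779 ] 0.2495118584841611
```

View pics/c5.png

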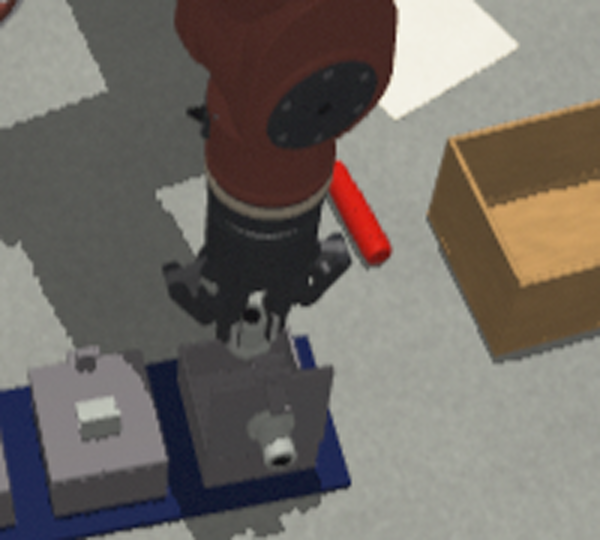

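Call:
{"name": "move_arm", "arguments": {"moves": [0, 0, 0, -0.03, 0, 0, 0, 0, -0.06, 0, 0, 0, 0, -0.08, 0, 0, 0, 0, -0.095, 0, 0, 0, 0, -0.102, 0, 0, 0, 0, -0.102, 0, 0, 0, 0, -0.102, 0]}}

```text
t: 11.92
tcp_pos: [566.1, 144.6, 207.2]
tcp_rot: [180.0, 0.1, 174.1]
force: [0.2, 0.1, -1.4]
gripper_width: 0.251
```

Call:
{"name": "move_arm", "arguments": {"moves": [0, 0, 0, -0.005, 0, 0, 0, 0, -0.005, 0, 0.42, 0, 0, -0.005, 0, 0.42, 0, 0, -0.005, 0, 0.42, 0, 0, -0.005, 0, 0.42, 0, 0, 0.04, 0, 0.42, 0, 0, 0.1, 0, 0.42, 0, 0, 0.16, 0, 0.5, 0, -0.06, 0.18, 0, 0.5, 0, -0.12, 0.18, 0, 0.5, 0, -0.12, 0.18, 0]}}

```text
t: 13.3
tcp_pos: [565.7, 21.0, 386.9]
tcp_rot: [-180.0, 0.1, 173.9]
force: [-0.7, 0.2, -0.2]
gripper_width: 0.502
```

```bash
python3 - <<'E'
from h import *
s=snap("scene"); t=snap("top");r=env.read_state(); print(r["tcp_pos"],r["tcp_rot"],r["force"],r["gripper_width"])
a=cv2.resize(s["color"][200:290,300:410,::-1],(396,324),interpolation=2)
b=cv2.resize(t["color"][165:255,240:350,::-1],(396,324),interpolation=2)
cv2.imwrite("pics/c6.png",np.hstack([a,b]))
E
```

```text
[565.60760595  24.05526954 386.45224494] [ 1.79980273e+02 -1.82201625e-03  1.74057656e+02] [ 0.66239303  0.78351722 -0.18016014] 0.5000230741899385
```

View pics/c6.png

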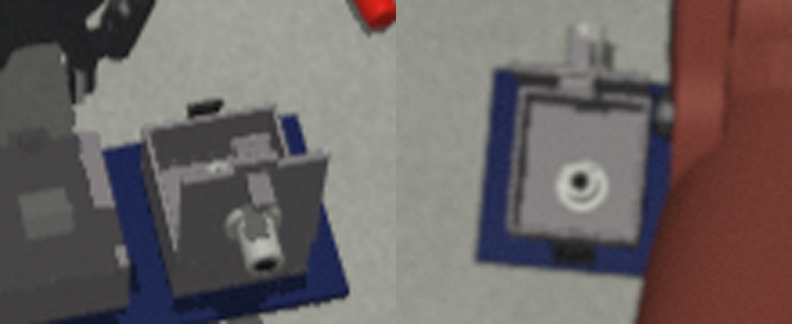

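The bush stands inside bin_a (top crop (580,185)), with the lid still up. Now re-grip the tab.

Call:
{"name": "move_arm", "arguments": {"moves": [0.5, 0.0877, 0.1113, 0.002, 0, 0.5, 0.0877, 0.1113, 0.002, 0, 0.5, 0.0877, 0.1113, 0.002, 0, 0.5, 0.0877, 0.1113, 0.002, 0, 0.5, 0.0877, 0.1113, -0.03, 0, 0.5, 0.0877, 0.1113, -0.068, 0, 0.5, 0.0877, 0.1113, -0.068, 0, 0, 0.0877, 0.1113, -0.068, 0, 0, 0.0877, 0.1113, -0.068, 0, 0, 0.0877, 0.1113, -0.068, 0, 0, 0.0877, 0.1113, -0.068, 0, 0, 0.0877, 0.1113, -0.068, 0]}}

```text
t: 14.9
tcp_pos: [654.2, 136.1, 320.5]
tcp_rot: [179.9, 0.2, 174.2]
force: [0.8, 2.8, 6.5]
gripper_width: 0.102
```

Call:
{"name": "move_arm", "arguments": {"moves": [0, -0.008, 0.0008, 0.0023, 0, 0, -0.0161, 0.0016, 0.0039, 0, 0, -0.0244, 0.0025, 0.0047, 0, 0, -0.0327, 0.0033, 0.0048, 0, 0, -0.041, 0.0042, 0.0042, 0, 0, -0.0491, 0.005, 0.0029, 0, 0, -0.0572, 0.0058, 0.0008, 0, 0, -0.065, 0.0066, -0.0019, 0, 0, -0.0726, 0.0074, -0.0053, 0, 0, -0.0726, 0.0074, -0.0053, 0]}}

```text
t: 16.15
tcp_pos: [582.6, 143.4, 310.3]
tcp_rot: [180.0, 0.2, 174.1]
force: [24.9, 5.2, -37.1]
gripper_width: 0.093
```

Call:
{"name": "move_arm", "arguments": {"moves": [0, 0.002, 0, -0.003, 0, 0.5, 0.002, 0, -0.003, 0, 0.5, 0.002, 0, -0.003, 0, 0.5, 0.002, 0, -0.003, 0]}}

```text
t: 16.65
tcp_pos: [582.5, 143.1, 310.3]
tcp_rot: [-180.0, -0.0, 174.1]
force: [0.4, -0.3, -0.1]
gripper_width: 0.5
```

```bash
python3 - <<'E'
from h import *
s=snap("scene"); t=snap("top");r=env.read_state(); print(r["tcp_pos"],r["tcp_rot"],r["force"],r["gripper_width"])
cv2.imwrite("pics/c7.png",cv2.resize(s["color"][190:290,310:410,::-1],None,fx=5.5,fy=5.5,interpolation=2))
E
```

```text
[582.62283398 143.15280039 310.3237502 ] [-1.79989319e+02  5.89485399e-03  1.74142183e+02] [ 0.0237325   0.44464609 -0.55346407] 0.4980646108045677
```

View pics/c7.png

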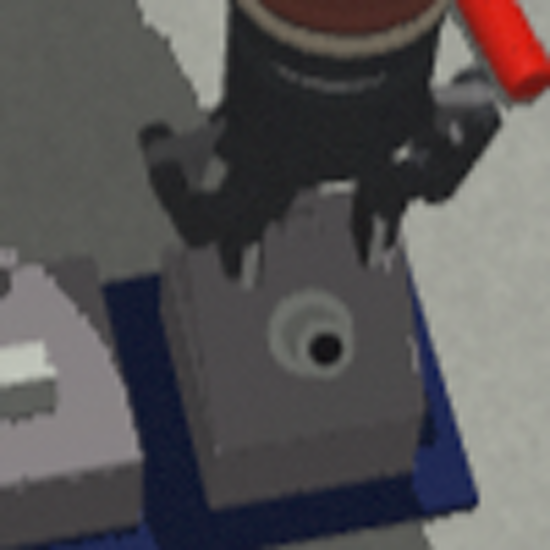

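Lid is near 50° (sample at crop (310,335), much as when opening), with the tab between the jaws. The load was only a radial pull and is now relieved. Re-grip and carry on down.

Call:
{"name": "move_arm", "arguments": {"moves": [0, 0, 0, 0, 0, 0, 0, 0, 0, 0, 0, 0, 0, 0, 0, 0, 0, 0, 0, 0, 0, -0.0072, 0.0007, -0.0041, 0, 0, -0.0141, 0.0014, -0.0088, 0, 0, -0.0205, 0.0021, -0.014, 0, 0, -0.0265, 0.0027, -0.0198, 0, 0, -0.0265, 0.0027, -0.0198, 0]}}

```text
t: 17.88
tcp_pos: [558.6, 146.1, 290.1]
tcp_rot: [179.9, 0.4, 174.1]
force: [16.0, 3.9, -11.8]
gripper_width: 0.093
```

Call:
{"name": "move_arm", "arguments": {"moves": [0, 0.002, 0, -0.0015, 0, 0, -0.0034, 0.0006, -0.008, 0, 0, -0.008, 0.001, -0.0145, 0, 0, -0.0125, 0.0015, -0.0215, 0, 0, -0.016, 0.002, -0.029, 0, 0, -0.016, 0.002, -0.029, 0]}}

```text
t: 18.62
tcp_pos: [544.4, 147.8, 264.5]
tcp_rot: [179.9, 0.8, 174.1]
force: [12.6, 0.7, 14.3]
gripper_width: 0.093
```

Call:
{"name": "move_arm", "arguments": {"moves": [0.5, 0.002, 0, 0, 0, 0.5, 0.002, 0, 0, 0, 0.5, 0.002, 0, 0, 0, 0.5, 0.002, 0, 0.03, 0, 0, -0.008, 0, 0.06, 0, 0, -0.008, 0, 0.06, 0, 0, -0.008, 0, 0.06, 0, 0, -0.008, 0, 0.06, 0, 0, -0.008, 0, 0.06, 0]}}

```text
t: 19.75
tcp_pos: [532.1, 147.9, 320.5]
tcp_rot: [-180.0, -0.1, 174.1]
force: [-1.1, -0.3, -0.1]
gripper_width: 0.004
```

```bash
python3 - <<'E'
from h import *
s=snap("scene"); r=env.read_state(); print(r["tcp_pos"],r["force"],r["gripper_width"])
# sample hole: darkest blob near lid A; compare with prediction by lid angle
g=s["color"].max(2); w=g[230:265,345:385].astype(int); w=cv2.GaussianBlur(w.astype(np.uint8),(3,3),0)
m=(w<w.min()+22).astype(np.uint8); n,l,st,ce=cv2.connectedComponentsWithStats(m)
print([(ce[i]+[345,230],st[i,4]) for i in range(1,n)])
a=np.radians(5.85);ex=np.array([np.cos(a),-np.sin(a),0])
for th in(0,5,10,20,30):
    t=np.radians(th);rr,h=45,40
    p=np.array([573.5,143.7,65.5])+ex*(50-(rr*np.cos(t)-h*np.sin(t)))+np.array([0,0,rr*np.sin(t)+h*np.cos(t)])
    print(th,proj(s,p).round(1))
E
```

```text
[532.17124412 147.90829567 320.6607344 ] [-0.67921339  0.4569017  -0.82901785] 0.002899416221896546
[(array([364.75 , 243.375]), np.int32(16))]
0 [363.7 242.3]
5 [364.1 242.9]
10 [364.7 243.7]
20 [365.8 245.7]
30 [367.  248.6]
```

Sample hole position says the lid is at about 5–10°, on or near its catch. Press down on the tab with shut fingers.

Call:
{"name": "move_arm", "arguments": {"moves": [0, 0, 0, -0.02, 0, 0, 0, 0, -0.034, 0, 0, 0, 0, -0.04, 0, 0, 0, 0, -0.044, 0, 0, 0, 0, -0.048, 0, 0, 0, 0, -0.05, 0, 0, 0, 0, -0.052, 0, 0, 0, 0, -0.052, 0]}}

```text
t: 20.8
tcp_pos: [531.9, 148.1, 269.9]
tcp_rot: [180.0, -0.0, 174.2]
force: [-3.1, 0.3, 4.4]
gripper_width: -0.001
```

Call:
{"name": "move_arm", "arguments": {"moves": [0, 0, 0, -0.001, 0, 0, 0, 0, -0.002, 0, 0, 0, 0, -0.003, 0, 0, 0, 0, -0.004, 0, 0, 0, 0, -0.005, 0, 0, 0, 0, -0.005, 0]}}

```text
t: 21.55
tcp_pos: [532.4, 148.0, 265.9]
tcp_rot: [180.0, 0.1, 174.2]
force: [-7.4, -1.3, 20.7]
gripper_width: 0.002
```

Call:
{"name": "move_arm", "arguments": {"moves": [0, 0, 0, -0.0015, 0, 0, 0, 0, -0.003, 0, 0, 0, 0, -0.003, 0, 0, 0, 0, -0.003, 0]}}

```text
t: 22.05
tcp_pos: [532.2, 148.1, 264.8]
tcp_rot: [180.0, 0.1, 174.2]
force: [-13.9, -1.3, 44.1]
gripper_width: -0.001
```

The stiffness rose sharply (1 mm for 23 N), so the lid is at its stop. Withdraw and check.

Call:
{"name": "move_arm", "arguments": {"moves": [0, 0, 0, 0.02, 0, 0, 0, 0, 0.06, 0, 0, 0, 0, 0.12, 0, 0, -0.06, 0, 0.15, 0, 0, -0.12, 0, 0.15, 0, 0, -0.18, 0, 0.15, 0, 0, -0.18, 0, 0.15, 0, 0, -0.18, 0, 0.15, 0]}}

```text
t: 23.05
tcp_pos: [352.9, 148.0, 411.7]
tcp_rot: [180.0, 0.1, 174.2]
force: [0.5, 1.1, 0.2]
gripper_width: 0.002
```

```bash
python3 - <<'E'
from h import *
s=snap("scene"); r=env.read_state(); print(r["t"],r["tcp_pos"],r["force"])
s0=cv2.imread("pics/scene0.png"); im=s["color"][:,:,::-1]
g=[cv2.cvtColor(np.ascontiguousarray(x),cv2.COLOR_BGR2GRAY) for x in(s0,im)]
for n,(u,v) in dict(A=(364,246),B=(313,258),C=(260,267),tabA=(358,230)).items():
    h=12 if n!="tabA" else 7
    q=cv2.matchTemplate(g[1][v-h-6:v+h+7,u-h-6:u+h+7],g[0][v-h:v+h+1,u-h:u+h+1],cv2.TM_CCOEFF_NORMED);_,mx,_,lo=cv2.minMaxLoc(q);print(n,"shift",lo[0]-6,lo[1]-6,round(mx,3))
a=cv2.resize(im[195:290,140:400],None,fx=3,fy=3,interpolation=2);b=cv2.resize(s0[195:290,140:400],None,fx=3,fy=3,interpolation=2)
cv2.imwrite("pics/c8.png",np.vstack([a,b]))
E
```

```text
23.1 [353.33678135 148.04399135 411.58711471] [ 0.27977233 -0.96669123 -0.65769949]
A shift 0 0 0.998
B shift 0 0 0.999
C shift 0 0 0.999
tabA shift 0 0 0.999
```

View pics/c8.png

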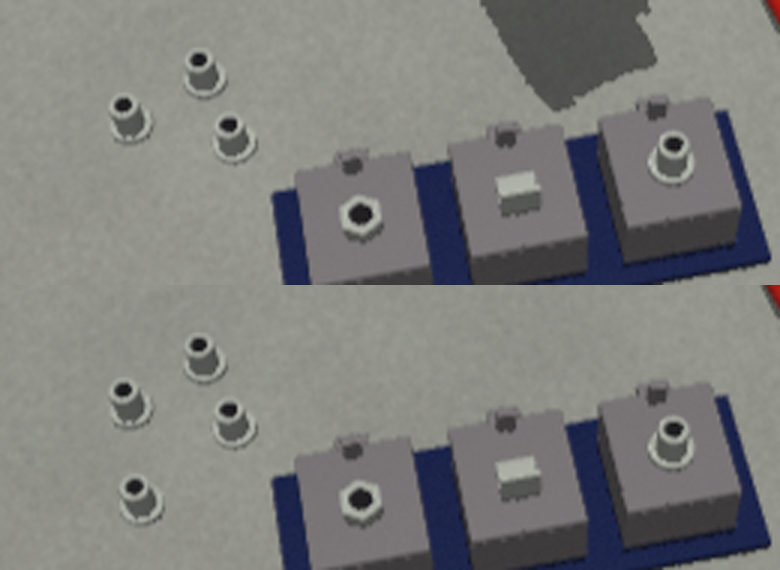

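All three lids match the initial picture exactly (0 px shift, correlation ≥0.998). The other three bushes are unmoved and the chosen one is gone from the bench.

```bash
python3 -c "
from station import env
print(env.finish_job())"
```

```text
the job is handed in; nothing more can be done
None
```

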